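# Put the swapped vessels back on their own stations

### The job

The four vessels on this lab bench are all on one another's stations. Put each upright in the middle of its own: the squat jar on the balance pan, the conical flask on the stirrer plate, the capped bottle on the round cork mat and the open metal beaker in the draining tray. The bare white tile is free as the spare place on the way; do not stand any vessel on the bench itself, and do not tip one over.

Things in the scene. Friction and masses are not known exactly. Their poses are not given: they have to be found in the camera images.
- jar_mid (a point): Squat amber screw-cap jar with a wide white lid: 60 mm in diameter from top to bottom, 75 mm tall, about 0.25 kg. The point lies on its axis half-way up (37.5 mm above its underside). Grip it by the sides, at 30 to 60 mm above its underside. Its z axis points up when it stands; it is round, so its yaw means nothing.
- flask_mid (a point): Off-white plastic conical flask with a black stopper: foot 84 mm in diameter, tapering to a straight neck 32 mm in diameter from 75 mm up to the stopper's top at 115 mm; total height 115 mm, about 0.2 kg. The point lies on its axis half-way up (57.5 mm above its underside). Grip it by the neck, 85 to 110 mm above its underside. Its z axis points up when it stands; it is round, so its yaw means nothing.
- bottle_mid (a point): Slender amber bottle with a paper label and a black cap: body 54 mm in diameter up to 66 mm, shoulder to 82 mm, cap 32 mm in diameter from 82 to 110 mm; total height 110 mm, about 0.3 kg. The point lies on its axis half-way up (55 mm above its underside). Grip it by the cap, about 96 mm above its underside. Its z axis points up when it stands; it is round, so its yaw means nothing.
- beaker_mid (a point): Empty metal beaker, open at the top: straight-sided, 50 mm outside diameter, wall 3 mm, 65 mm tall, about 0.12 kg. The point lies on its axis half-way up (32.5 mm above its underside). Grip it round the outside, 30 to 55 mm above its underside. Its z axis points up when it stands; it is round, so its yaw means nothing.
- balance_place (a point): Compact white balance, 130 x 110 mm, with a display at its front and a round steel pan 92 mm in diameter. The point is the centre of the pan's top face, 45 mm above the bench: the jar's place. All five places are fixed to the bench and differ in position and yaw each time; z points up.
- stirrer_place (a point): Magnetic stirrer: dark grey body 130 x 110 mm with a black knob at its front and a square white plate 96 x 96 mm on top. The point is the centre of the plate's top face, 45 mm above the bench: the flask's place. All five places are fixed to the bench and differ in position and yaw each time; z points up.
- cork_place (a point): Round brown cork mat, 110 mm in diameter, 10 mm thick. The point is the centre of its top face, 10 mm above the bench: the bottle's place. All five places are fixed to the bench and differ in position and yaw each time; z points up.
- tray_place (a point): Square steel draining tray, 120 x 120 mm, with a low rim that rises to 20 mm above the bench. The point is the centre of its inner floor, 10 mm above the bench: the beaker's place. All five places are fixed to the bench and differ in position and yaw each time; z points up.
- tile_place (a point): Plain square white glazed tile, 110 x 110 mm, 10 mm thick, empty at the start: the spare place. The point is the centre of its top face, 10 mm above the bench. All five places are fixed to the bench and differ in position and yaw each time; z points up.
Not all that is in view belongs to the job. Leave any yellow look-alike of the part that bears jar_mid alone.

How it is judged:
At the end, for the whole second after the job is handed in: Jar on the balance pan, flask on the stirrer plate, bottle on the cork mat, beaker on the tray's floor: each standing on its station (height within 6 mm), its axis within 15 mm of the station's centre, upright within 0.1 rad, released and at rest (horizontal distance between jar_mid and balance_place below 0.015 m and z of jar_mid in the frame of balance_place between 0.0315 and 0.0435 m and angle between each of jar_mid, flask_mid, bottle_mid, beaker_mid's own z axis and vertical below 0.1 rad and linear speed of each of jar, flask, bottle, beaker below 0.02 m/s and angular speed of each of jar, flask, bottle, beaker below 0.2 rad/s and horizontal distance between flask_mid and stirrer_place below 0.015 m and z of flask_mid in the frame of stirrer_place between 0.0515 and 0.0635 m and horizontal distance between bottle_mid and cork_place below 0.015 m and z of bottle_mid in the frame of cork_place between 0.049 and 0.061 m and horizontal distance between beaker_mid and tray_place below 0.015 m and z of beaker_mid in the frame of tray_place between 0.0265 and 0.0385 m); the robot touches nothing.
It fails at once if a vessel is tipped over (more than about 35 degrees from upright) (angle between any of jar_mid, flask_mid, bottle_mid, beaker_mid's own z axis and vertical above 0.6 rad).
It fails at once if a vessel stands on the bare bench (height (world z) of jar_mid below 0.0415 m or height (world z) of flask_mid below 0.0615 m or height (world z) of bottle_mid below 0.059 m or height (world z) of beaker_mid below 0.0365 m).
It also fails if it takes over 144 s, if anything falls off the work surface, if the arm or the gripper's body presses on something with over 40 N, if the wrist force passes 120 N, or if a joint passes its speed limit or range.

### The arm

A 7-joint arm with a two-finger parallel gripper is mounted at the origin on the work surface. World frame = base frame: x ahead of the robot, y to its left, z up, the work surface at z = 0. Lengths are in m, angles in rad, forces in N, time in s.
With the tool pointing down it reaches from about 0.425 to 0.925 m from the base axis. Payload 6.8 kg.
Tool frame: the origin (TCP) lies midway between the tips of the shut fingers; the grasp point (between the pads) lies 19 mm behind it; z points along the fingers, y is the line along which they close (so a half turn about z gives the same grasp; the last joint's range is limited). The gripper opens to 85 mm and grips with 20 to 120 N. Pads are 22 mm wide; open, the fingers measure 114 mm over their backs; the gripper's body (76 mm by 85 mm) begins 54 mm behind the grasp point. The pads swing forward as they close: fully open they stand 13 mm farther back than shut.
Start: joints at [1.071, 0.477, 0.022, 1.555, -0.011, 1.109, -0.083], TCP at [0.258, -0.624, 0.231] pointing down, gripper open.
Joint ranges: [-2.96, 2.96], [-0.34, 2.1], [-1.41, 1.46], [0.24, 2.44], [-1.37, 4.51], [0.17, 1.92], [-2.96, 2.96]. Speed limits (rad/s): [2.39, 2.39, 3.14, 3.14, 3.14, 3.14, 3.14].

### API

Orientations are given as a unit quaternion [w, x, y, z].
In Python, from station import readout, imaging, hand_in gives the robot as it stands.
- The arm moves only by the tool drive_tool, never from a script. Its argument "series" is a list of rows, each a list of 5 numbers: the shift along the tool's x, y, z in cm, then the turn about the tool's z in degrees, then the closure, from -1 (fully open) to 1 (shut). A call has 1 to 8 rows; each row shifts and turns the commanded pose from where the row before left it, along the tool's axes as they then stand; what a row does not reach is not made up. A row lasts 1/10 s, in which the tool goes at most 50 mm and 8.59 degrees, less where a joint would pass 70% of its speed; a pose out of reach is approached as far as the arm can. A call with a gripper value outside its range is refused whole. The fingers move at their own pace and stop on an object; "squeeze" is the grip in N (left out, the last holds). Time passes only in rows, so rows that do not move let the fingers close. It gives the time, the measured TCP pose, the force, the opening and the grip force at its end, in the units of the state.
- readout.get_obs(): the state, without advancing time (a new reading comes with each control period).
- imaging.read_camera(name): name is "scene" or "top" or "wrist"; returns the picture (420x560x3 uint8, red, green, blue); there is no depth.
- imaging.camera_model(name): a dict with "vfov" (degrees; the focal length in pixels is half the picture's height over the tangent of half this angle, whatever the lens; pixels are square), "cx", "cy" (the principal point, pixels), "distortion" ([k1, k2, p1, p2, k3] as OpenCV has them; the pictures are not rectified), "xyz" and "orientation" of the camera in the world. Camera axes: x right, y down, z forward; pixel columns grow to the right and rows downward; lengths in m; the calibration is good to about 2 mm. A picture is of the moment at which its call begins: read the wrist's pose just before it. camera_model takes no time and is no camera call; for the wrist camera it gives the pose at the moment of the call.
- hand_in(): hands the job in; it is judged then, once.
Trained networks look in the newest picture that a camera, given by its name, has taken for a name from the list of things; names that differ only in an ending like _2 or _b are one class to them, and where a whole thing is asked for, a point or a joint stands for the part that bears it (a point fixed in the world has none). Each returns a list of dicts, best first, with "conf" (0 to 1); they miss things now and then, are a little off and sometimes report something else, mostly with a low value. They report only what shows in the picture. A call takes as long as a camera call. They do not tell look-alikes from the thing itself.
- imaging.cut_out(thing, camera): "mask" (420x560 bool, what is visible of it) and "centre" ([column, row] in pixels, amid what is visible of it).
The state is a dict: "t": time; "q": joint angles; "joint_vel": joint speeds; "joint_torque": joint torques, N m; "eef_pos": TCP position; "tool_rot": TCP orientation; "contact_force": force on the tool from outside, world axes, zero at the start; "torque": the same for the moment, N m; "gripper_width": opening from 0.0 (shut) to 1.0 (fully open); "grasp_force": force on a finger pad.
Only numpy, scipy, OpenCV 4.12 (cv2) and the standard library are available. Lean on these libraries where they do the work, as an engineer would, in place of code of your own. Each camera call takes 0.05 s, during which the arm holds its last target. There are 200 camera calls.

## Working session

There is one attempt and no reset: what is moved stays moved. The work goes in short steps, Python scripts to look and compute and a tool call to move; the robot and the scene stay as the last step left them, time stands still between calls to the robot, and variables do not carry over. Pictures are saved under pics/ and viewed, at most 14 in all, crops included, and the job is handed in when it is done.

Besides the shell and the picture viewer there is one more tool, called after ">>>" in YAML: its name, and indented under it one key for each argument. drive_tool: Moves the arm, as the interface text tells. Its arguments: {"type":"object","properties":{"series":{"type":"array"},"squeeze":{"type":"number"}},"required":["series"]}

```bash
mkdir -p pics; ls; python3 - <<'E'
from station import readout, imaging
import cv2
o=readout.get_obs()
print({k:o[k] for k in('t','eef_pos','tool_rot','gripper_width')})
for n in('scene','top'):
    im=imaging.read_camera(n); cv2.imwrite(f'pics/{n}0.png',im[:,:,::-1]); print(n,imaging.camera_model(n))
    for th in('jar_mid','flask_mid','bottle_mid','beaker_mid','balance_place','stirrer_place','cork_place','tray_place','tile_place'):
        try: print(th,[(round(d['conf'],2),[round(x) for x in d['centre']],int(d['mask'].sum())) for d in imaging.cut_out(th,n)])
        except Exception as e: print(th,e)
E
```

```text
pics
{'t': 0.0, 'eef_pos': array([ 0.25753192, -0.62329132,  0.23032584]), 'tool_rot': array([-8.92215476e-04,  9.80868536e-01,  1.94669116e-01, -2.34689812e-04]), 'gripper_width': 0.9996988833793368}
scene {'vfov': 45.160578213459324, 'cx': 279.9670487147237, 'cy': 208.90379877908538, 'distortion': array([-0.05680099,  0.        ,  0.        ,  0.        ,  0.        ]), 'xyz': array([1.19859843, 0.1569016 , 0.85663291]), 'orientation': array([-0.21883158,  0.5829538 ,  0.72705841, -0.28924673])}
jar_mid [(0.97, [238, 205], 1001), (0.91, [196, 254], 1276), (0.68, [195, 205], 1043)]
flask_mid [(0.84, [454, 225], 1505)]
bottle_mid [(0.7, [355, 274], 1335), (0.18, [154, 196], 1897)]
beaker_mid [(0.94, [144, 170], 768)]
balance_place [(0.66, [154, 193], 1828), (0.49, [300, 206], 1826)]
stirrer_place [(0.82, [359, 301], 2843)]
cork_place [(0.91, [451, 251], 661)]
tray_place [(0.82, [206, 271], 1943)]
tile_place [(0.86, [300, 207], 1833)]
top {'vfov': 45.2886625983344, 'cx': 280.4603096369165, 'cy': 212.32568546869166, 'distortion': array([-0.15578646,  0.        ,  0.        ,  0.        ,  0.        ]), 'xyz': array([ 0.32378662, -0.01612489,  1.4065302 ]), 'orientation': array([-0.06703971,  0.70857717, -0.70033908,  0.05430688])}
jar_mid [(0.9, [362, 234], 440), (0.71, [348, 182], 458)]
flask_mid [(0.64, [164, 251], 686)]
bottle_mid [(0.93, [227, 177], 389)]
beaker_mid [(0.88, [408, 243], 318), (0.19, [164, 252], 722)]
balance_place [(0.97, [403, 255], 1661)]
stirrer_place [(0.83, [229, 191], 1521)]
cork_place [(0.77, [159, 238], 519)]
tray_place [(0.93, [334, 189], 1403)]
tile_place [(0.88, [281, 259], 1649)]
```

View pics/scene0.png

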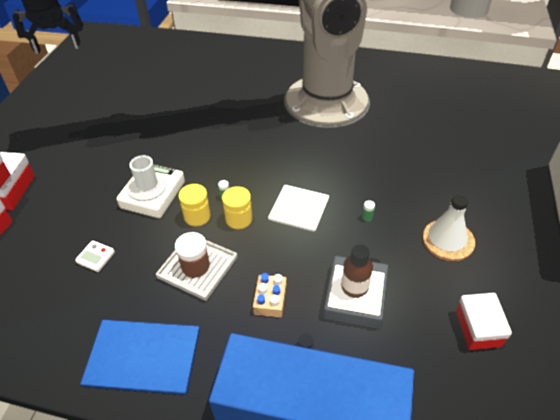

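View pics/top0.png

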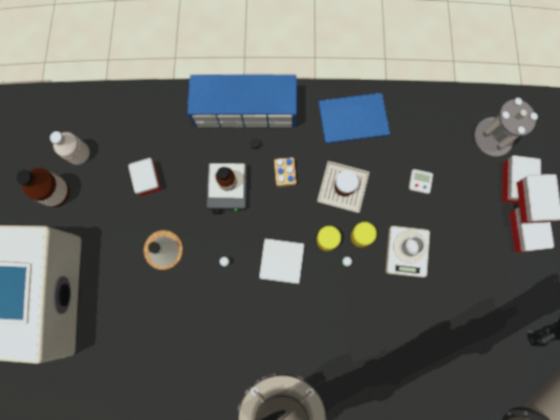

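The target jar is the amber one with the white lid on the tray: scene (195,254), top (346,183). Things that could be taken for it are the yellow jars at scene (196,205) and (238,207), top (364,234) and (329,238). The beaker stands on the balance (144,170), the bottle on the stirrer (355,274) and the flask on the cork (454,225). The tile (300,207) is empty. That makes two swaps: beaker/jar and bottle/flask.

```bash
cat > h.py <<'E'
import numpy as np, cv2
from scipy.spatial.transform import Rotation as R
from scipy.optimize import minimize
from station import readout, imaging
def rot(q): return R.from_quat(np.roll(q,-1)).as_matrix()
def K(m):
    f=210/np.tan(np.radians(m['vfov'])/2); return np.array([[f,0,m['cx']],[0,f,m['cy']],[0,0,1]])
def proj(P,m):
    C=rot(m['orientation']).T
    return cv2.projectPoints(np.float64(P),cv2.Rodrigues(C)[0],-C@m['xyz'],K(m),np.float64(m['distortion']))[0][:,0]
def plane(px,m,z):
    u=cv2.undistortPoints(np.float64(px).reshape(-1,1,2),K(m),np.float64(m['distortion']))[:,0]
    d=np.c_[u,np.ones(len(u))]@rot(m['orientation']).T
    return (m['xyz']+d*((z-m['xyz'][2])/d[:,2])[:,None])[:,:2]
# profile (height,radius); 'sq' shapes: half sizes
PROF={'jar':[(0,.03),(.075,.03)],'flask':[(0,.042),(.075,.016),(.115,.016)],'bottle':[(0,.027),(.066,.027),(.082,.016),(.11,.016)],'beaker':[(0,.025),(.065,.025)]}
A=np.linspace(0,2*np.pi,40)
def render(name,x,y,z0,m):
    im=np.zeros((420,560),np.uint8); p=PROF[name]
    ring=lambda h,r:np.c_[x+r*np.cos(A),y+r*np.sin(A),0*A+z0+h]
    for a,b in zip(p,p[1:]):
        cv2.fillConvexPoly(im,cv2.convexHull(np.int32(proj(np.r_[ring(*a),ring(*b)],m)*16)),255,cv2.LINE_AA,4)
    return im/255.
def fit(name,masks,x0,z0):
    """masks: list of (mask, cammodel); maximises mean IoU"""
    def c(p):
        s=0
        for k,m in masks:
            r=render(name,*p,z0,m); s-=np.minimum(r,k).sum()/np.maximum(r,k).sum()
        return s/len(masks)
    r=minimize(c,x0,method='Nelder-Mead',options=dict(initial_simplex=np.array(x0)+[[0,0],[.02,0],[0,.02]],xatol=2e-4,fatol=1e-4))
    return r.x,-r.fun
def go(p):
    """tool-frame shift in cm from present TCP to world p"""
    o=readout.get_obs(); return np.round(rot(o['tool_rot']).T@(np.array(p)-o['eef_pos'])*100,2)
E
python3 - <<'E'
from h import *
M={n:imaging.camera_model(n) for n in('scene','top')}
for n in M: imaging.read_camera(n)
pick={'jar':((195,254),(347,183),.01),'flask':((454,225),(164,251),.01),'bottle':((355,274),(227,178),.045),'beaker':((144,170),(410,243),.045)}
def near(th,n,c):
    L=[d for d in imaging.cut_out(th,n) if np.hypot(*(np.array(d['centre'])-c))<15]
    return L[0]['mask'] if L else None
for v,(a,b,z) in pick.items():
    ks=[(near(v+'_mid',n,np.array(c)),M[n]) for n,c in(('scene',a),('top',b))]
    ks=[k for k in ks if k[0] is not None]
    x0=plane([b],M['top'],z+.05)[0]
    print(v,len(ks),*[np.round(fit(v,[k],x0,z),3)[0] if 0 else np.round(fit(v,[k],x0,z)[0],3) for k in ks],fit(v,ks,x0,z))
for v,z in(('tile',.01),('tray',.015),('cork',.01),('balance',.045),('stirrer',.045)):
    d=imaging.cut_out(v+'_place','top')
    if d:
        k=np.uint8(d[0]['mask']); c=max(cv2.findContours(k,0,2)[0],key=len)[:,0]
        w=plane(c,M['top'],z); r=cv2.minAreaRect(np.float32(w*1000)); print(v,np.round(r[0]),np.round(r[1]),round(r[2]))
print('wrist',imaging.camera_model('wrist'))
for c in((364,234),(329,238)):print('yellow',plane([c],M['top'],.06))
for c in((225,262),(347,262),(285,172)):print('small',plane([c],M['top'],.03))
im=imaging.read_camera('top'); cv2.imwrite('pics/crop_top.png',cv2.resize(im[140:290,130:440,::-1],None,fx=2.5,fy=2.5,interpolation=2))
E
```

```text
jar 2 [ 0.637 -0.169] [ 0.64  -0.168] (array([ 0.63746842, -0.16906245]), np.float64(0.8477392759110656))
flask 1 [0.451 0.339] (array([0.45141961, 0.3387213 ]), np.float64(0.8795636993807182))
bottle 2 [0.639 0.157] [0.642 0.159] (array([0.64223877, 0.15752842]), np.float64(0.8565205584016016))
beaker 2 [ 0.464 -0.345] [ 0.467 -0.345] (array([ 0.46538661, -0.34387325]), np.float64(0.8937059057323391))
tile [429.   7.] [112. 114.] 83
tray [ 641. -166.] [122. 126.] 74
cork [456. 341.] [109. 107.] 47
balance [ 455. -337.] [114. 130.] 84
stirrer [629. 161.] [112. 140.] 90
wrist {'vfov': 61.823325835524656, 'cx': 280.3970169248341, 'cy': 209.33775536277582, 'distortion': array([-0.0160888,  0.       ,  0.       ,  0.       ,  0.       ]), 'xyz': array([ 0.32617914, -0.59557349,  0.37372376]), 'orientation': array([ 0.12269781,  0.82201479, -0.54996247, -0.08232995])}
yellow [[ 0.50024901 -0.21658991]]
yellow [[ 0.48852505 -0.12184272]]
small [[0.42267889 0.16068547]]
small [[ 0.42654411 -0.17344007]]
small [[ 0.67797412 -0.00093527]]
```

View pics/crop_top.png

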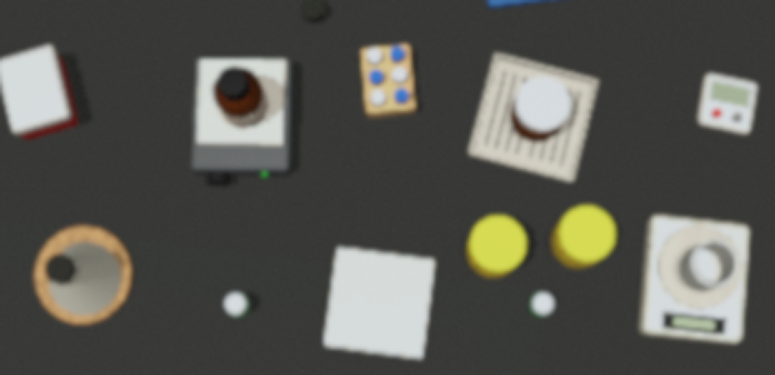

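The crop shows the white-lidded amber jar on the tray at crop (543,103), and the yellow ones apart from it at (497,243) and (587,235). My choice is confirmed. I'll set out for the beaker first.

>>> drive_tool:
  series:
    - [3.7, -2.25, 0.4, 0, -1]
    - [3.7, -2.25, 0.4, 0, -1]
    - [3.7, -2.25, 0.4, 0, -1]
    - [3.7, -2.25, 0.4, 0, -1]
    - [3.7, -2.25, 0.4, 0, -1]
    - [3.7, -2.25, 0.4, 0, -1]
    - [3.7, -2.25, 0.4, 0, -1]
    - [3.7, -2.25, 0.4, 0, -1]
  squeeze: 35

```text
t: 2.6
eef_pos: [0.4635, -0.3431, 0.1995]
tool_rot: [0.0, 0.981, 0.195, 0.0]
contact_force: [0.4, -0.0, -0.3]
gripper_width: 0.999
grasp_force: 0.0
```

```bash
cat >> h.py <<'E'
def look(names,tag=None):
    """wrist picture; names: {vessel:(x0,z0)} fitted with the network's masks"""
    o=readout.get_obs(); m=imaging.camera_model('wrist'); im=imaging.read_camera('wrist')
    if tag: cv2.imwrite(f'pics/{tag}.png',im[:,:,::-1])
    print('t',round(o['t'],2),'tcp',np.round(o['eef_pos'],4),'w',round(o['gripper_width'],2),'cam',np.round(m['xyz'],3),'axis',np.round(rot(m['orientation'])[:,2],2))
    for v,(x0,z0) in names.items():
        e=proj([[*x0,z0+PROF[v][-1][0]/2]],m)[0]
        for d in imaging.cut_out(v+'_mid','wrist')[:2]:
            if np.hypot(*(np.array(d['centre'])-e))<60:
                x,q=fit(v,[(d['mask'],m)],x0,z0); print(v,round(d['conf'],2),np.round(x,4),'iou',round(q,2))
    return im,m
E
python3 - <<'E'
from h import *
im,m=look({'beaker':((.465,-.344),.045)},'w1')
M=imaging.camera_model('top')
print('pan',plane([(409.2,246)],M,.045),'plate',plane([(226.5,180.4)],M,.045))
print(proj([[.465,-.344,.045]],m))
E
```

```text
t 2.6 tcp [ 0.4635 -0.3431  0.1995] w 1.0 cam [ 0.532 -0.315  0.342] axis [-0.27 -0.11 -0.96]
beaker 0.87 [ 0.4651 -0.3443] iou 0.95
pan [[ 0.47015397 -0.34295798]] plate [[0.64873899 0.16170543]]
[[282.12094945 189.91962356]]
```

View pics/w1.png

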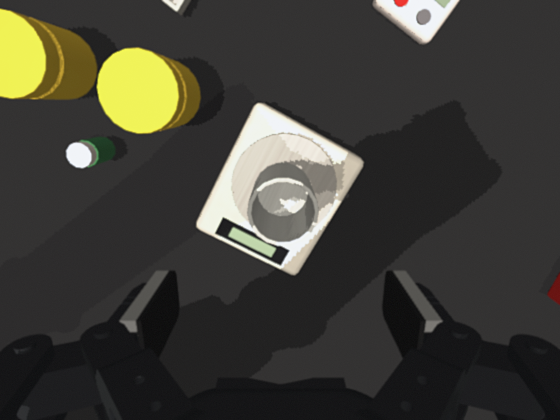

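The picture shows the beaker at (282,205) on the pan, with the fingers straddling it and the yellow jars clear at the left. The fit is good enough to grasp.

>>> drive_tool:
  series:
    - [0.1, 0.15, 3.0, 0, -1]
    - [0, 0, 3.0, 0, -1]
    - [0, 0, 3.0, 0, -1]
    - [0, 0, 2.5, 0, -1]
    - [0, 0, 1.6, 0, -1]
    - [0, 0, 0, 0, 1]
    - [0, 0, 0, 0, 1]
    - [0, 0, 0, 0, 1]
  squeeze: 30

```text
t: 3.5
eef_pos: [0.4648, -0.3462, 0.0697]
tool_rot: [0.001, 0.981, 0.195, 0.001]
contact_force: [0.1, 0.7, -0.4]
gripper_width: 0.584
grasp_force: 31.2
```

>>> drive_tool:
  series:
    - [0, 0, 0, 0, 1]
    - [0, 0, 0, 0, 1]
    - [0, 0, 0, 0, 1]
    - [0, 0, 0, 0, 1]

```text
t: 3.9
eef_pos: [0.4648, -0.3461, 0.0695]
tool_rot: [0.001, 0.981, 0.195, 0.001]
contact_force: [-1.0, -0.1, 6.9]
gripper_width: 0.585
grasp_force: 31.8
```

>>> drive_tool:
  series:
    - [0, 0, -1, 0, 1]
    - [0, 0, -2, 0, 1]
    - [0, 0, -2.5, 0, 1]
    - [0, 0, -2.5, 0, 1]
    - [0.5, -1.7, -1, 0, 1]
    - [1, -3.4, 0, 0, 1]
    - [1, -3.4, 0, 0, 1]
    - [1, -3.4, 0, 0, 1]

```text
t: 4.7
eef_pos: [0.4499, -0.2195, 0.158]
tool_rot: [-0.0, 0.981, 0.195, -0.0]
contact_force: [0.6, -0.5, -0.8]
gripper_width: 0.589
grasp_force: 31.6
```

>>> drive_tool:
  series:
    - [1, -3.4, 0, 0, 1]
    - [1, -3.4, 0, 0, 1]
    - [1, -3.4, 0, 0, 1]
    - [1, -3.4, 0, 0, 1]
    - [1, -3.4, 0, 0, 1]
    - [1, -3.4, 0, 0, 1]
    - [0.5, -1.7, 0, 0, 1]
    - [0, 0, 0, 0, 1]

```text
t: 5.5
eef_pos: [0.4252, 0.0104, 0.1581]
tool_rot: [-0.0, 0.98, 0.198, -0.0]
contact_force: [1.0, -0.3, -1.7]
gripper_width: 0.586
grasp_force: 31.6
```

```bash
python3 - <<'E'
from h import *
im,m=look({},'w2')
for d in imaging.cut_out('tile_place','wrist')[:1]:
    c=max(cv2.findContours(np.uint8(d['mask']),0,2)[0],key=len)[:,0]; r=cv2.minAreaRect(np.float32(plane(c,m,.01)*1000)); print(d['conf'],r)
for d in imaging.cut_out('beaker_mid','wrist')[:1]: print(d['conf'],d['centre'])
print(go((.429,.007,.0345)))
E
```

```text
t 5.5 tcp [0.4252 0.0104 0.1581] w 0.59 cam [0.494 0.039 0.3  ] axis [-0.27 -0.11 -0.96]
0.56 ((429.32342529296875, 6.45599365234375), (111.69183349609375, 110.37530517578125), 83.78227233886719)
0.9 [281.2, 304.8]
[ 0.31  0.06 12.36]
```

View pics/w2.png

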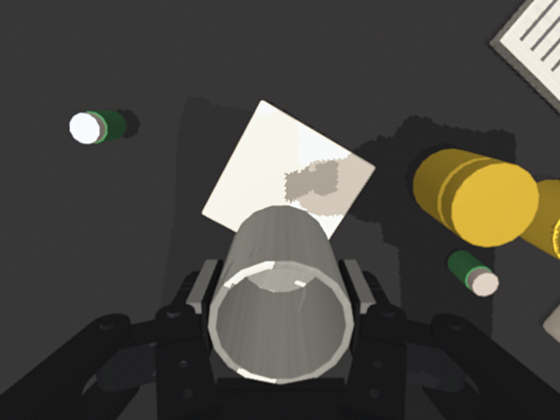

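The beaker hangs upright in the grip over the tile at (290,170). The tile fits at (0.429, 0.006). Now lower it.

>>> drive_tool:
  series:
    - [0.3, 0.1, 2.5, 0, 1]
    - [0, 0, 3, 0, 1]
    - [0, 0, 3, 0, 1]
    - [0, 0, 2, 0, 1]
    - [0, 0, 1, 0, 1]
    - [0, 0, 0.7, 0, 1]
    - [0, 0, 0, 0, 1]

```text
t: 6.35
eef_pos: [0.4298, 0.0067, 0.0361]
tool_rot: [0.0, 0.981, 0.194, -0.0]
contact_force: [-1.1, 0.1, -0.4]
gripper_width: 0.588
grasp_force: 31.6
```

```bash
python3 - <<'E'
from h import *
o=readout.get_obs(); print(o['eef_pos'],o['contact_force'],go((.429,.007,.0345)))
E
```

```text
[0.42978961 0.00670999 0.03606062] [-1.06977437  0.13943389 -0.37580305] [-0.06 -0.06  0.16]
```

>>> drive_tool:
  series:
    - [0, 0, 0.15, 0, 1]
    - [0, 0, 0, 0, -1]
    - [0, 0, 0, 0, -1]
    - [0, 0, 0, 0, -1]
    - [0, 0, 0, 0, -1]
    - [0, 0, -2, 0, -1]
    - [0, 0, -5, 0, -1]
    - [0, 0, -5, 0, -1]

```text
t: 7.15
eef_pos: [0.4288, 0.0073, 0.1557]
tool_rot: [-0.0, 0.981, 0.195, -0.001]
contact_force: [1.8, 0.3, 0.4]
gripper_width: 0.994
grasp_force: 0.0
```

>>> drive_tool:
  series:
    - [1.5, 3, -2, 0, -1]
    - [1.8, 3.5, -1, 0, -1]
    - [1.8, 3.5, -1, 0, -1]
    - [1.8, 3.5, 0, 0, -1]
    - [1.8, 3.5, 0, 0, -1]
    - [1.8, 3.5, 0, 0, -1]
    - [1.8, 3.5, 0, 0, -1]
    - [0.1, 0.2, 0, 0, -1]

```text
t: 7.95
eef_pos: [0.639, -0.1736, 0.1942]
tool_rot: [0.001, 0.981, 0.192, 0.0]
contact_force: [0.3, -0.0, -0.1]
gripper_width: 0.998
grasp_force: 0.0
```

```bash
cat >> h.py <<'E'
def report(places=(),jar=None):
    """top+scene: fit stations' top outlines and vessels"""
    pass
E
python3 - <<'E'
from h import *
im,m=look({'jar':((.637,-.169),.01)},'w3')
for d in imaging.cut_out('tray_place','wrist')[:1]:
    c=max(cv2.findContours(np.uint8(d['mask']),0,2)[0],key=len)[:,0]; r=cv2.minAreaRect(np.float32(plane(c,m,.02)*1000)); print(d['conf'],r)
t=imaging.read_camera('top'); M=imaging.camera_model('top')
im=cv2.resize(t[215:285,375:445,::-1],None,fx=6,fy=6,interpolation=2)
w=cv2.imread('pics/w3.png'); cv2.imwrite('pics/mix3.png',np.hstack([cv2.resize(w,(380,285)),cv2.resize(im,(285,285))]))
ks=[]
for n,c in(('top',(283,255)),('scene',(300,195))):
    imaging.read_camera(n)
    for d in imaging.cut_out('beaker_mid',n)[:1]: print(n,d['conf'],d['centre'],fit('beaker',[(d['mask'],imaging.camera_model(n))],(.43,.007),.01))
E
```

```text
t 7.95 tcp [ 0.639  -0.1736  0.1942] w 1.0 cam [ 0.707 -0.145  0.337] axis [-0.27 -0.11 -0.96]
jar 0.92 [ 0.64   -0.1682] iou 0.93
top 0.87 [279.8, 255.6] (array([0.43147202, 0.00615116]), np.float64(0.8260570564030855))
scene 0.95 [297.3, 195.5] (array([0.4271179 , 0.00652613]), np.float64(0.8571631901840491))
```

View pics/mix3.png

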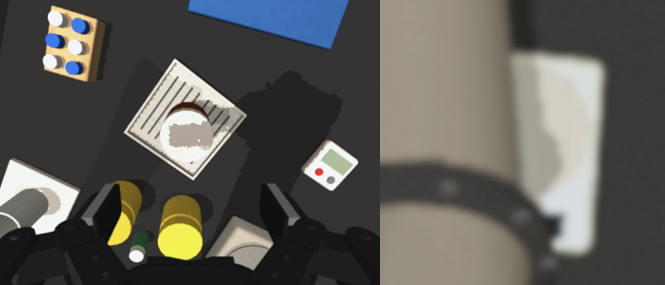

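The white-lidded jar stands upright on the tray at wrist (187,132) in the scaled view. The arm hides the pan from the top camera. Beaker stands on the tile at (0.429, 0.006).

>>> drive_tool:
  series:
    - [0.3, -0.45, 2.5, 0, -1]
    - [0, 0, 3.5, 0, -1]
    - [0, 0, 3.5, 0, -1]
    - [0, 0, 3, 0, -1]
    - [0, 0, 2, 0, -1]
    - [0, 0, 1.3, 0, -1]
    - [0, 0, 0, 0, 1]
    - [0, 0, 0, 0, 1]

```text
t: 9.15
eef_pos: [0.6388, -0.1646, 0.0381]
tool_rot: [0.001, 0.981, 0.195, 0.001]
contact_force: [-6.5, 0.8, 13.5]
gripper_width: 0.694
grasp_force: 32.4
```

>>> drive_tool:
  series:
    - [0, 0, 0, 0, 1]
    - [0, 0, 0, 0, 1]
    - [0, 0, 0, 0, 1]
    - [0, 0, 0, 0, 1]
  squeeze: 40

```text
t: 9.55
eef_pos: [0.6389, -0.164, 0.0382]
tool_rot: [0.0, 0.981, 0.195, 0.001]
contact_force: [-1.7, -0.6, 6.0]
gripper_width: 0.691
grasp_force: 43.9
```

>>> drive_tool:
  series:
    - [0, 0, -1, 0, 1]
    - [0, 0, -2, 0, 1]
    - [0, 0, -3, 0, 1]
    - [0, 0, -3, 0, 1]
    - [-1, 0.3, -2.5, 0, 1]
    - [-2.5, 0.8, -1, 0, 1]
    - [-3, 1, 0, 0, 1]
    - [-3, 1, 0, 0, 1]

```text
t: 10.35
eef_pos: [0.5611, -0.229, 0.1626]
tool_rot: [0.0, 0.981, 0.195, 0.0]
contact_force: [-0.2, -0.7, -2.2]
gripper_width: 0.696
grasp_force: 43.8
```

>>> drive_tool:
  series:
    - [-3, 1, 0, 0, 1]
    - [-3, 1, 0, 0, 1]
    - [-3, 1, 0, 0, 1]
    - [-3, 1, 0, 0, 1]
    - [-3, 1, 0, 0, 1]
    - [-3, 1, 0, 0, 1]
    - [-2.5, 0.8, 0, 0, 1]
    - [0, 0, 0, 0, 1]

```text
t: 11.15
eef_pos: [0.3942, -0.3728, 0.1619]
tool_rot: [0.0, 0.981, 0.191, -0.001]
contact_force: [0.2, -0.8, -2.0]
gripper_width: 0.697
grasp_force: 43.7
```

```bash
python3 - <<'E'
from h import *
im,m=look({},'w4')
P=(.467,-.343)
w=im.copy()
for r in(.046,):
    q=proj(np.c_[P[0]+r*np.cos(A),P[1]+r*np.sin(A),0*A+.045],m); cv2.polylines(w,[np.int32(q)],True,(255,0,0),1)
cv2.imwrite('pics/w4.png',w[:,:,::-1]); print(go((*P,.0732)))
E
```

```text
t 11.15 tcp [ 0.3942 -0.3728  0.1619] w 0.7 cam [ 0.463 -0.345  0.304] axis [-0.27 -0.11 -0.96]
[7.61 0.07 8.87]
```

View pics/w4.png

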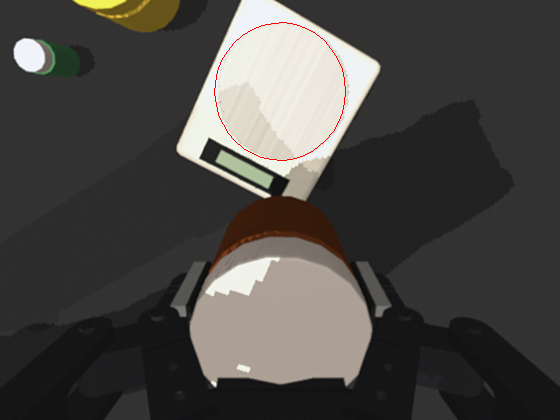

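The red outline, drawn for a pan centre of (0.467, -0.343), lies on the pan's edge at (281,91), and the jar hangs straight.

>>> drive_tool:
  series:
    - [2.5, 0, 0, 0, 1]
    - [2.6, 0.1, 0.5, 0, 1]
    - [2.5, 0, 1.5, 0, 1]
    - [0, 0, 2.5, 0, 1]
    - [0, 0, 2.5, 0, 1]
    - [0, 0, 1, 0, 1]
    - [0, 0, 0.5, 0, 1]
    - [0, 0, 0, 0, 1]

```text
t: 12.0
eef_pos: [0.4693, -0.3415, 0.0769]
tool_rot: [-0.0, 0.981, 0.195, 0.0]
contact_force: [0.9, -0.1, -2.5]
gripper_width: 0.695
grasp_force: 43.8
```

```bash
python3 - <<'E'
from h import *
o=readout.get_obs(); print(o['eef_pos'],o['contact_force'],go((.467,-.343,.0732)))
E
```

```text
[ 0.46933783 -0.34147486  0.0768984 ] [ 0.86796525 -0.07989476 -2.54968766] [-0.27  0.05  0.37]
```

>>> drive_tool:
  series:
    - [-0.25, 0, 0.2, 0, 1]
    - [0, 0, 0.15, 0, 1]
    - [0, 0, 0, 0, -1]
    - [0, 0, 0, 0, -1]
    - [0, 0, 0, 0, -1]
    - [0, 0, 0, 0, -1]
    - [0, 0, -2, 0, -1]
    - [0, 0, -5, 0, -1]

```text
t: 12.8
eef_pos: [0.464, -0.341, 0.1402]
tool_rot: [-0.003, 0.981, 0.195, -0.003]
contact_force: [0.1, -0.8, 0.3]
gripper_width: 1.002
grasp_force: 0.0
```

>>> drive_tool:
  series:
    - [0, 0, -4, 0, -1]
    - [1.2, -4.5, 0, 0, -1]
    - [1.3, -4.7, 0, 0, -1]
    - [1.3, -4.7, 0, 0, -1]
    - [1.3, -4.7, 0, 0, -1]
    - [1.3, -4.7, 0, 0, -1]
    - [1.3, -4.7, 0, 0, -1]
    - [1.3, -4.7, 0, 0, -1]

```text
t: 13.6
eef_pos: [0.4247, -0.0044, 0.1837]
tool_rot: [0.0, 0.981, 0.195, 0.001]
contact_force: [1.2, -0.3, 0.3]
gripper_width: 1.0
grasp_force: 0.0
```

```bash
python3 - <<'E'
from h import *
look({'beaker':((.429,.0065),.01)},'w5')
print(go((.429,.0065,.033)))
for n in('top','scene'):
    imaging.read_camera(n);m=imaging.camera_model(n)
    for d in imaging.cut_out('jar_mid',n): 
        if np.hypot(*(np.array(d['centre'])-proj([[.467,-.343,.0825]],m)[0]))<12: print(n,d['conf'],d['centre'],fit('jar',[(d['mask'],m)],(.467,-.343),.045))
E
```

```text
t 13.6 tcp [ 0.4247 -0.0044  0.1837] w 1.0 cam [0.493 0.024 0.326] axis [-0.27 -0.11 -0.96]
beaker 0.76 [0.4319 0.0078] iou 0.94
[ 0.64 -0.4  15.09]
top 0.68 [411.0, 245.4] (array([ 0.46946663, -0.34242461]), np.float64(0.7702300579144403))
scene 0.67 [144.6, 172.5] (array([ 0.46532608, -0.34440122]), np.float64(0.924318434146141))
```

Jar stands on the balance. Next, the beaker from the tile.

>>> drive_tool:
  series:
    - [1.0, -0.8, 2, 0, -1]
    - [0, 0, 3.5, 0, -1]
    - [0, 0, 3.5, 0, -1]
    - [0, 0, 3, 0, -1]
    - [0, 0, 2, 0, -1]
    - [0, 0, 0.9, 0, -1]
    - [0, 0, 0, 0, 1]
    - [0, 0, 0, 0, 1]
  squeeze: 30

```text
t: 14.7
eef_pos: [0.432, 0.0044, 0.0349]
tool_rot: [0.0, 0.981, 0.194, 0.0]
contact_force: [-0.1, 0.2, 0.9]
gripper_width: 0.69
grasp_force: 0.0
```

>>> drive_tool:
  series:
    - [0, 0, 0, 0, 1]
    - [0, 0, 0, 0, 1]
    - [0, 0, 0, 0, 1]
    - [0, 0, 0, 0, 1]
    - [0, 0, 0, 0, 1]

```text
t: 15.2
eef_pos: [0.4322, 0.0048, 0.0354]
tool_rot: [0.0, 0.981, 0.194, 0.001]
contact_force: [-0.8, -1.3, 8.0]
gripper_width: 0.586
grasp_force: 31.7
```

>>> drive_tool:
  series:
    - [0, 0, -1, 0, 1]
    - [0, 0, -3, 0, 1]
    - [0, 0, -3.5, 0, 1]
    - [0, 0, -3, 0, 1]
    - [0.3, 1.2, -1.5, 0, 1]
    - [0.6, 2.5, 0, 0, 1]
    - [0.8, 3.3, 0, 0, 1]
    - [0.8, 3.3, 0, 0, 1]

```text
t: 16.0
eef_pos: [0.4942, -0.0813, 0.1556]
tool_rot: [0.0, 0.981, 0.195, 0.001]
contact_force: [1.0, 0.2, -0.2]
gripper_width: 0.584
grasp_force: 31.7
```

>>> drive_tool:
  series:
    - [0.8, 3.3, 0, 0, 1]
    - [0.8, 3.3, 0, 0, 1]
    - [0.8, 3.3, 0, 0, 1]
    - [0.7, 3, 0, 0, 1]
    - [0, 0, 0, 0, 1]

```text
t: 16.5
eef_pos: [0.573, -0.1926, 0.1551]
tool_rot: [0.001, 0.981, 0.192, 0.001]
contact_force: [0.3, -0.1, -1.2]
gripper_width: 0.58
grasp_force: 31.7
```

```bash
python3 - <<'E'
from h import *
im,m=look({},'w6')
for d in imaging.cut_out('tray_place','wrist')[:1]:
    c=max(cv2.findContours(np.uint8(d['mask']),0,2)[0],key=len)[:,0]; r=cv2.minAreaRect(np.float32(plane(c,m,.02)*1000)); print(d['conf'],r)
    w=im.copy(); b=cv2.boxPoints(r)/1000; cv2.polylines(w,[np.int32(proj(np.c_[b,[.02]*4],m))],True,(255,0,0),1); cv2.imwrite('pics/w6.png',w[:,:,::-1])
    print(go((r[0][0]/1000,r[0][1]/1000,.0354)))
print(go((.641,-.166,.0354)))
E
```

```text
t 16.5 tcp [ 0.573  -0.1926  0.1551] w 0.58 cam [ 0.641 -0.164  0.298] axis [-0.27 -0.11 -0.96]
0.68 ((639.443359375, -165.54104614257812), (121.32040405273438, 121.26085662841797), 75.19193267822266)
[ 7.16  0.51 11.92]
[ 7.29  0.61 11.92]
```

View pics/w6.png

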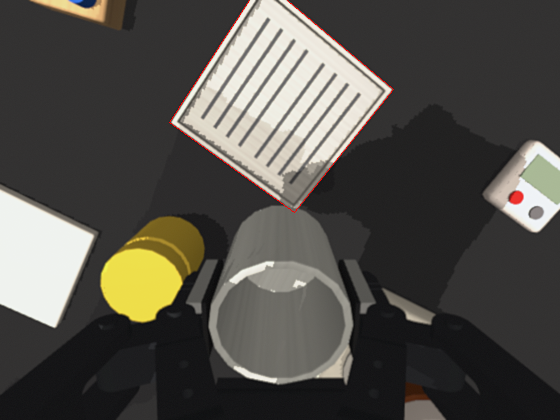

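The red box follows the tray's rim, so the tray's centre is (0.640, -0.166), and the beaker hangs straight. Next I'll move over it and lower.

>>> drive_tool:
  series:
    - [2.4, 0.1, 0, 0, 1]
    - [2.4, 0.2, 1, 0, 1]
    - [2.2, 0.2, 2.5, 0, 1]
    - [0, 0, 3, 0, 1]
    - [0, 0, 3, 0, 1]
    - [0, 0, 1.5, 0, 1]
    - [0, 0, 0.5, 0, 1]
    - [0, 0, 0, 0, 1]

```text
t: 17.4
eef_pos: [0.6381, -0.1654, 0.0396]
tool_rot: [-0.0, 0.981, 0.195, -0.0]
contact_force: [-0.6, 0.4, -0.7]
gripper_width: 0.588
grasp_force: 31.8
```

```bash
python3 - <<'E'
from h import *
o=readout.get_obs(); print(o['contact_force'],go((.640,-.166,.0354)))
E
```

```text
[-0.6422528   0.42560654 -0.67389289] [0.16 0.13 0.42]
```

>>> drive_tool:
  series:
    - [0.15, 0.1, 0.25, 0, 1]
    - [0, 0, 0.15, 0, 1]
    - [0, 0, 0, 0, -1]
    - [0, 0, 0, 0, -1]
    - [0, 0, 0, 0, -1]
    - [0, 0, 0, 0, -1]
    - [0, 0, -2, 0, -1]
    - [0, 0, -5, 0, -1]

```text
t: 18.2
eef_pos: [0.6364, -0.1656, 0.1015]
tool_rot: [-0.002, 0.981, 0.195, -0.004]
contact_force: [1.3, -0.3, -0.1]
gripper_width: 1.005
grasp_force: 0.0
```

>>> drive_tool:
  series:
    - [0, 0, -5, 0, -1]
    - [0.5, -1.5, -4, 0, -1]
    - [1.6, -3.8, -2.5, 0, -1]
    - [1.7, -4.2, -1.5, 0, -1]
    - [1.8, -4.3, 0, 0, -1]
    - [1.8, -4.3, 0, 0, -1]
    - [1.8, -4.3, 0, 0, -1]
    - [1.8, -4.3, 0, 0, -1]

```text
t: 19.0
eef_pos: [0.6395, 0.1243, 0.2356]
tool_rot: [0.0, 0.981, 0.195, 0.0]
contact_force: [0.2, 0.3, 0.2]
gripper_width: 1.001
grasp_force: 0.0
```

>>> drive_tool:
  series:
    - [1, -2.4, 0, 0, -1]
    - [0.6, -0.8, 0, 0, -1]
    - [0, 0, 0, 0, -1]

```text
t: 19.3
eef_pos: [0.6423, 0.1594, 0.2352]
tool_rot: [-0.0, 0.981, 0.196, 0.0]
contact_force: [-0.2, -0.1, 0.2]
gripper_width: 1.0
grasp_force: 0.0
```

```bash
python3 - <<'E'
from h import *
im,m=look({'bottle':((.642,.158),.045)},'w7')
print(go((.642,.158,.12)))
for n in('top','scene'):
    imaging.read_camera(n);M=imaging.camera_model(n)
    for d in imaging.cut_out('beaker_mid',n)[:1]: print(n,d['conf'],d['centre'],fit('beaker',[(d['mask'],M)],(.64,-.166),.01))
E
```

```text
t 19.3 tcp [0.6423 0.1594 0.2352] w 1.0 cam [0.711 0.188 0.378] axis [-0.27 -0.11 -0.96]
[ 0.02 -0.26 11.51]
top 0.81 [339.8, 183.0] (array([ 0.64278567, -0.16657963]), np.float64(0.8949731499154445))
scene 0.64 [191.5, 253.7] (array([ 0.63739858, -0.16630107]), np.float64(0.8581934465648383))
```

View pics/w7.png

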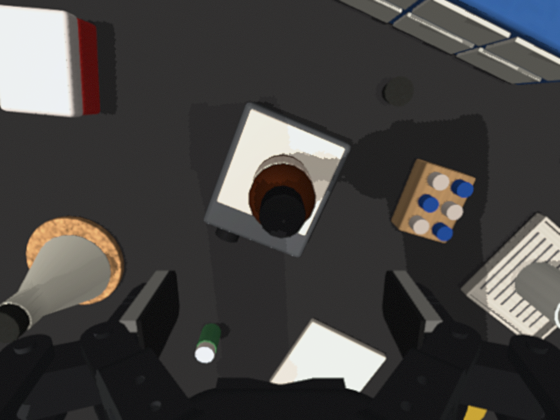

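Beaker is on the tray at (0.640, -0.166). The picture shows the bottle's cap at (283,213) with the fingers around it; the network missed it here, so I'll use the cap's pixel.

```bash
python3 - <<'E'
from h import *
m=imaging.camera_model('wrist'); imaging.read_camera('wrist')
im=imaging.read_camera('wrist'); g=im.max(2).astype(int)
k=np.uint8((g<45)); k[:150]=0;k[250:]=0;k[:,:245]=0;k[:,320:]=0
n,l,s,c=cv2.connectedComponentsWithStats(k); i=1+np.argmax(s[1:,4]); print(s[i],c[i])
print('cap',plane([(283,212)],m,.155), plane([c[i]],m,.15))
print(proj([[.642,.158,.155]],m), [d['conf'] for d in imaging.cut_out('bottle_mid','wrist')])
for d in imaging.cut_out('bottle_mid','wrist')[:1]: print(fit('bottle',[(d['mask'],m)],(.642,.158),.045))
E
```

```text
[ 254  163   57   74 2289] [280.9593709  207.15334207]
cap [[0.64707198 0.15598771]] [[0.64829267 0.15794529]]
[[277.32971374 217.6087998 ]] [0.87]
(array([0.64436851, 0.15851018]), np.float64(0.9414928440467867))
```

>>> drive_tool:
  series:
    - [0.2, 0.15, 2, 0, -1]
    - [0, 0, 2.5, 0, -1]
    - [0, 0, 2.5, 0, -1]
    - [0, 0, 2, 0, -1]
    - [0, 0, 1.5, 0, -1]
    - [0, 0, 0.6, 0, -1]
    - [0, 0, 0, 0, 1]
    - [0, 0, 0, 0, 1]
  squeeze: 50

```text
t: 20.6
eef_pos: [0.6454, 0.1578, 0.1253]
tool_rot: [-0.0, 0.981, 0.195, 0.001]
contact_force: [-0.1, 0.1, -0.2]
gripper_width: 0.689
grasp_force: 0.0
```

>>> drive_tool:
  series:
    - [0, 0, 0, 0, 1]
    - [0, 0, 0, 0, 1]
    - [0, 0, 0, 0, 1]
    - [0, 0, 0, 0, 1]
    - [0, 0, 0, 0, 1]
    - [0, 0, 0, 0, 1]

```text
t: 21.2
eef_pos: [0.6453, 0.1582, 0.1255]
tool_rot: [-0.0, 0.981, 0.195, 0.001]
contact_force: [-0.1, 1.1, 6.5]
gripper_width: 0.356
grasp_force: 49.6
```

>>> drive_tool:
  series:
    - [0, 0, -1, 0, 1]
    - [0, 0, -2, 0, 1]
    - [0, 0, -2.5, 0, 1]
    - [0, 0, -2, 0, 1]
    - [-0.8, 0.2, -0.5, 0, 1]
    - [-1.8, 0.4, 0, 0, 1]
    - [-2.5, 0.5, 0, 0, 1]
    - [-2.5, 0.5, 0, 0, 1]

```text
t: 22.0
eef_pos: [0.5785, 0.1125, 0.203]
tool_rot: [0.0, 0.981, 0.195, -0.001]
contact_force: [-0.0, -0.6, -1.6]
gripper_width: 0.359
grasp_force: 49.7
```

>>> drive_tool:
  series:
    - [-2.5, 0.6, 0, 0, 1]
    - [-2.5, 0.6, 0, 0, 1]
    - [-2.5, 0.6, 0, 0, 1]
    - [-2.5, 0.6, 0, 0, 1]
    - [-2.5, 0.6, 0, 0, 1]
    - [-2.5, 0.6, 0, 0, 1]
    - [-2, 0.4, 0, 0, 1]
    - [-1, 0.2, 0, 0, 1]

```text
t: 22.8
eef_pos: [0.4274, 0.0045, 0.2033]
tool_rot: [0.0, 0.981, 0.194, -0.001]
contact_force: [-0.7, -0.1, -2.1]
gripper_width: 0.36
grasp_force: 49.7
```

```bash
python3 - <<'E'
from h import *
im,m=look({},'w8')
t=imaging.read_camera('top')
print(go((.430,.0065,.0905)))
E
```

```text
t 22.8 tcp [0.4274 0.0045 0.2033] w 0.36 cam [0.496 0.033 0.346] axis [-0.27 -0.11 -0.96]
[ 0.2  -0.08 11.33]
```

View pics/w8.png

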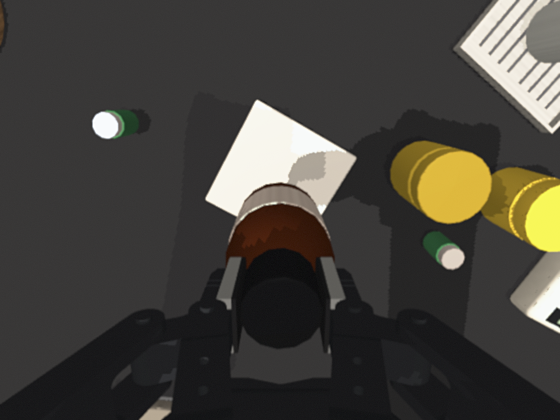

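The bottle hangs straight from its cap at (282,300), over the tile at (280,160).

>>> drive_tool:
  series:
    - [0.2, -0.1, 2, 0, 1]
    - [0, 0, 2.5, 0, 1]
    - [0, 0, 2.5, 0, 1]
    - [0, 0, 2, 0, 1]
    - [0, 0, 1.3, 0, 1]
    - [0, 0, 0.6, 0, 1]
    - [0, 0, 0, 0, 1]

```text
t: 23.6
eef_pos: [0.4319, 0.0085, 0.0947]
tool_rot: [-0.0, 0.981, 0.195, -0.001]
contact_force: [0.4, -0.2, -2.3]
gripper_width: 0.358
grasp_force: 49.7
```

```bash
python3 - <<'E'
from h import *
o=readout.get_obs(); print(o['contact_force'],go((.430,.0065,.0905)))
E
```

```text
[ 0.42786031 -0.16180547 -2.28506036] [-0.25  0.12  0.42]
```

>>> drive_tool:
  series:
    - [-0.2, 0.1, 0.25, 0, 1]
    - [0, 0, 0.15, 0, 1]
    - [0, 0, 0, 0, -1]
    - [0, 0, 0, 0, -1]
    - [0, 0, 0, 0, -1]
    - [0, 0, 0, 0, -1]
    - [0, 0, -2, 0, -1]
    - [0, 0, -4.5, 0, -1]

```text
t: 24.4
eef_pos: [0.4278, 0.006, 0.1547]
tool_rot: [-0.001, 0.981, 0.195, -0.003]
contact_force: [1.8, -1.2, 0.1]
gripper_width: 1.001
grasp_force: 0.0
```

>>> drive_tool:
  series:
    - [0, 0, -4.5, 0, -1]
    - [0.8, -1.5, -2.5, 0, -1]
    - [2, -4.2, 0, 0, -1]
    - [2, -4.2, 0, 0, -1]
    - [2, -4.2, 0, 0, -1]
    - [2, -4.2, 0, 0, -1]
    - [2, -4.2, 0, 0, -1]
    - [2, -4.2, 0, 0, -1]

```text
t: 25.2
eef_pos: [0.4465, 0.3036, 0.2264]
tool_rot: [0.0, 0.981, 0.194, 0.0]
contact_force: [1.6, 0.2, 0.3]
gripper_width: 1.001
grasp_force: 0.0
```

>>> drive_tool:
  series:
    - [2, -3.2, 0, 0, -1]
    - [0, 0, 0, 0, -1]

```text
t: 25.4
eef_pos: [0.4516, 0.3452, 0.2265]
tool_rot: [-0.002, 0.98, 0.198, 0.0]
contact_force: [-1.5, 0.4, -0.1]
gripper_width: 0.997
grasp_force: 0.0
```

```bash
python3 - <<'E'
from h import *
im,m=look({'flask':((.453,.34),.01)},'w9')
print(go((.453,.34,.088)))
for n in('top','scene'):
    imaging.read_camera(n);M=imaging.camera_model(n)
    for d in imaging.cut_out('bottle_mid',n)[:1]: print(n,d['conf'],d['centre'],fit('bottle',[(d['mask'],M)],(.43,.007),.01))
    for d in imaging.cut_out('flask_mid',n)[:1]: print(n,d['conf'],d['centre'],fit('flask',[(d['mask'],M)],(.453,.34),.01))
E
```

```text
t 25.4 tcp [0.4516 0.3452 0.2265] w 1.0 cam [0.52  0.373 0.369] axis [-0.27 -0.11 -0.96]
flask 0.59 [0.4503 0.3378] iou 0.94
[ 0.09 -0.03 13.79]
top 0.89 [280.7, 257.9] (array([0.42924454, 0.00698436]), np.float64(0.8405231690546091))
top 0.63 [168.4, 247.9] (array([0.45882081, 0.33323887]), np.float64(0.5408076150358105))
scene 0.87 [298.9, 193.1] (array([0.42095227, 0.00511425]), np.float64(0.868233086165339))
scene 0.63 [451.5, 227.0] (array([0.44656616, 0.33897603]), np.float64(0.9244395932447314))
```

View pics/w9.png

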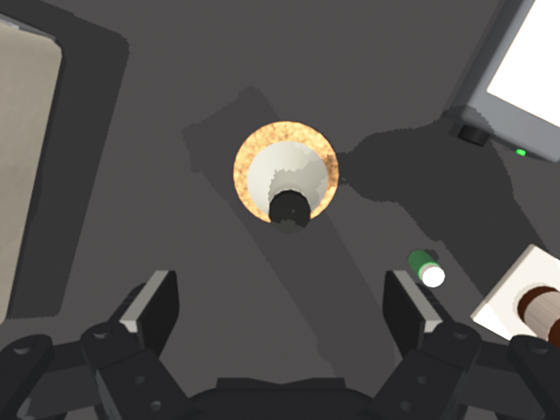

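The flask's stopper is at (290,208), central between the fingers, with the foot on the cork at (287,173). I'll descend and grip the neck.

>>> drive_tool:
  series:
    - [-0.2, 0, 2.5, 0, -1]
    - [0, 0, 3, 0, -1]
    - [0, 0, 3, 0, -1]
    - [0, 0, 2.5, 0, -1]
    - [0, 0, 1.8, 0, -1]
    - [0, 0, 0.8, 0, -1]
    - [0, 0, 0, 0, 1]
    - [0, 0, 0, 0, 1]
  squeeze: 40

```text
t: 26.6
eef_pos: [0.4515, 0.3386, 0.0912]
tool_rot: [-0.0, 0.981, 0.194, 0.001]
contact_force: [0.2, 0.5, -0.5]
gripper_width: 0.693
grasp_force: 0.0
```

>>> drive_tool:
  series:
    - [0, 0, 0, 0, 1]
    - [0, 0, 0, 0, 1]
    - [0, 0, 0, 0, 1]
    - [0, 0, 0, 0, 1]
    - [0, 0, 0, 0, 1]
    - [0, 0, 0, 0, 1]

```text
t: 27.2
eef_pos: [0.4517, 0.3387, 0.0915]
tool_rot: [-0.0, 0.981, 0.195, 0.001]
contact_force: [-0.6, -2.1, 5.9]
gripper_width: 0.363
grasp_force: 39.5
```

>>> drive_tool:
  series:
    - [0, 0, -1, 0, 1]
    - [0, 0, -2.5, 0, 1]
    - [0, 0, -3, 0, 1]
    - [0, 0, -3, 0, 1]
    - [0, 0.8, -2, 0, 1]
    - [0.1, 2, -1, 0, 1]
    - [0.1, 2.7, 0, 0, 1]
    - [0.2, 2.7, 0, 0, 1]

```text
t: 28.0
eef_pos: [0.486, 0.2635, 0.2163]
tool_rot: [-0.0, 0.981, 0.195, 0.0]
contact_force: [0.9, 0.1, -3.7]
gripper_width: 0.361
grasp_force: 40.0
```

>>> drive_tool:
  series:
    - [0.2, 2.7, 0, 0, 1]
    - [0.2, 2.7, 0, 0, 1]
    - [0.2, 2.7, 0, 0, 1]
    - [0.2, 2.7, 0, 0, 1]
    - [0.2, 2.7, 0, 0, 1]
    - [0, 2, 0, 0, 1]
    - [0, 0.5, 0, 0, 1]
    - [0, 0, 0, 0, 1]

```text
t: 28.8
eef_pos: [0.5562, 0.1196, 0.2154]
tool_rot: [-0.0, 0.981, 0.194, -0.0]
contact_force: [-0.2, 1.3, -2.2]
gripper_width: 0.366
grasp_force: 39.9
```

```bash
python3 - <<'E'
from h import *
im,m=look({},'w10')
k=np.uint8((im.min(2)>120)); k[260:]=0
n,l,s,c=cv2.connectedComponentsWithStats(k)
e=proj([[.647,.16,.045]],m)[0]; i=l[int(e[1]),int(e[0])]; print(e,s[i])
r=cv2.minAreaRect(np.float32(plane(max(cv2.findContours(np.uint8(l==i),0,2)[0],key=len)[:,0],m,.045)*1000)); print(r,go((r[0][0]/1000,r[0][1]/1000,.1265)))
w=im.copy(); cv2.polylines(w,[np.int32(proj(np.c_[cv2.boxPoints(r)/1000,[.045]*4],m))],True,(255,0,0),1); cv2.imwrite('pics/w10.png',w[:,:,::-1])
E
```

```text
t 28.8 tcp [0.5562 0.1196 0.2154] w 0.37 cam [0.625 0.148 0.358] axis [-0.27 -0.11 -0.96]
[277.26882457  70.64935218] [  202     0   148   143 13910]
((647.6609497070312, 163.31585693359375), (96.12040710449219, 96.23716735839844), 0.14953535795211792) [10.11 -0.4   8.9 ]
```

View pics/w10.png

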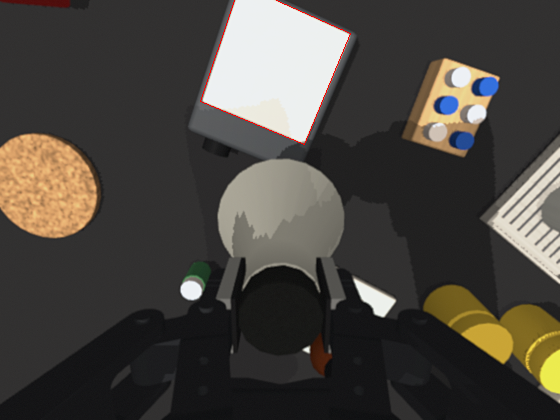

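The red box lies on the stirrer's white plate, centred at (277,68) in the picture and (0.648, 0.163) in the world. It measures 96 x 96 mm, which is the right size. The flask hangs straight.

>>> drive_tool:
  series:
    - [2.2, -0.1, 0, 0, 1]
    - [2.8, -0.1, 0, 0, 1]
    - [2.8, -0.1, 0.5, 0, 1]
    - [2.3, -0.1, 2, 0, 1]
    - [0, 0, 2.5, 0, 1]
    - [0, 0, 2, 0, 1]
    - [0, 0, 1, 0, 1]
    - [0, 0, 0.4, 0, 1]

```text
t: 29.65
eef_pos: [0.647, 0.1636, 0.1304]
tool_rot: [-0.0, 0.981, 0.196, -0.001]
contact_force: [-1.1, -0.1, -2.4]
gripper_width: 0.366
grasp_force: 40.0
```

```bash
python3 - <<'E'
from h import *
t=imaging.read_camera('top')
o=readout.get_obs(); print(o['contact_force'],go((.6475,.163,.1265)))
M=imaging.camera_model('top')
for d in imaging.cut_out('cork_place','top')[:1]:
    c=max(cv2.findContours(np.uint8(d['mask']),0,2)[0],key=len)[:,0]; print('cork',d['conf'],cv2.minEnclosingCircle(np.float32(plane(c,M,.01)*1000)))
E
```

```text
[-0.15017655 -0.08898566 -1.81552256] [-0.    0.03  0.41]
cork 0.86 ((457.740478515625, 340.7867126464844), 56.241241455078125)
```

>>> drive_tool:
  series:
    - [0, 0, 0.25, 0, 1]
    - [0, 0, 0.15, 0, 1]
    - [0, 0, 0, 0, -1]
    - [0, 0, 0, 0, -1]
    - [0, 0, 0, 0, -1]
    - [0, 0, 0, 0, -1]
    - [0, 0, -2, 0, -1]
    - [0, 0, -4.5, 0, -1]

```text
t: 30.55
eef_pos: [0.6457, 0.1611, 0.189]
tool_rot: [0.0, 0.981, 0.195, -0.004]
contact_force: [-0.2, 0.3, 0.2]
gripper_width: 1.001
grasp_force: 0.0
```

>>> drive_tool:
  series:
    - [0, 0, -4.5, 0, -1]
    - [-2, 0.5, 0, 0, -1]
    - [-4, 0.9, 0, 0, -1]
    - [-4.2, 1, 0, 0, -1]
    - [-4.2, 1, 0, 0, -1]
    - [-4.2, 1, 0, 0, -1]
    - [-4.2, 1, 0, 0, -1]
    - [-3.3, 0.8, 0, 0, -1]

```text
t: 31.35
eef_pos: [0.4285, 0.0039, 0.2373]
tool_rot: [0.0, 0.981, 0.194, -0.0]
contact_force: [-0.2, 0.2, 0.7]
gripper_width: 1.001
grasp_force: 0.0
```

>>> drive_tool:
  series:
    - [0, 0, 3, 0, -1]
    - [0, 0, 0, 0, -1]

```text
t: 31.55
eef_pos: [0.4282, 0.0043, 0.2055]
tool_rot: [0.0, 0.981, 0.194, -0.002]
contact_force: [-1.7, -0.5, 0.2]
gripper_width: 1.0
grasp_force: 0.0
```

```bash
python3 - <<'E'
from h import *
im,m=look({'bottle':((.43,.0065),.01)},'w11')
print(go((.43,.0065,.0905)))
for n in('top','scene'):
    imaging.read_camera(n);M=imaging.camera_model(n)
    for d in imaging.cut_out('flask_mid',n)[:1]: print(n,d['conf'],d['centre'],fit('flask',[(d['mask'],M)],(.6475,.163),.045))
E
```

```text
t 31.55 tcp [0.4282 0.0043 0.2055] w 1.0 cam [0.497 0.033 0.348] axis [-0.27 -0.11 -0.96]
bottle 0.94 [0.4291 0.0076] iou 0.95
[-0.04 -0.1  11.72]
top 0.56 [226.9, 182.6] (array([0.64968818, 0.16256011]), np.float64(0.905082396194858))
scene 0.93 [359.1, 281.6] (array([0.64367137, 0.16145638]), np.float64(0.9408556589954359))
```

>>> drive_tool:
  series:
    - [-0.1, -0.2, 2.5, 0, -1]
    - [0, 0, 2.5, 0, -1]
    - [0, 0, 2.5, 0, -1]
    - [0, 0, 2, 0, -1]
    - [0, 0, 1.5, 0, -1]
    - [0, 0, 0.6, 0, -1]
    - [0, 0, 0, 0, 1]
    - [0, 0, 0, 0, 1]
  squeeze: 50

```text
t: 32.65
eef_pos: [0.4297, 0.007, 0.092]
tool_rot: [0.0, 0.981, 0.195, 0.001]
contact_force: [0.0, 0.1, 0.6]
gripper_width: 0.691
grasp_force: 0.0
```

>>> drive_tool:
  series:
    - [0, 0, 0, 0, 1]
    - [0, 0, 0, 0, 1]
    - [0, 0, 0, 0, 1]
    - [0, 0, 0, 0, 1]
    - [0, 0, 0, 0, 1]
    - [0, 0, 0, 0, 1]

```text
t: 33.25
eef_pos: [0.4296, 0.007, 0.0922]
tool_rot: [0.0, 0.981, 0.195, 0.001]
contact_force: [-1.6, 0.6, 6.3]
gripper_width: 0.358
grasp_force: 49.1
```

>>> drive_tool:
  series:
    - [0, 0, -1, 0, 1]
    - [0, 0, -2.5, 0, 1]
    - [0, 0, -3, 0, 1]
    - [0, 0, -2.5, 0, 1]
    - [0.2, -1, -1, 0, 1]
    - [0.5, -2.3, 0, 0, 1]
    - [0.8, -3, 0, 0, 1]
    - [0.8, -3, 0, 0, 1]

```text
t: 34.05
eef_pos: [0.4136, 0.1027, 0.191]
tool_rot: [0.0, 0.981, 0.194, -0.0]
contact_force: [0.2, 0.2, -3.5]
gripper_width: 0.358
grasp_force: 50.2
```

>>> drive_tool:
  series:
    - [0.7, -3, 0, 0, 1]
    - [0.7, -3, 0, 0, 1]
    - [0.7, -3, 0, 0, 1]
    - [0.7, -3, 0, 0, 1]
    - [0.7, -3, 0, 0, 1]
    - [0.7, -3, 0, 0, 1]
    - [0.4, -2, 0, 0, 1]
    - [0, -0.5, 0, 0, 1]

```text
t: 34.85
eef_pos: [0.3769, 0.3115, 0.191]
tool_rot: [-0.001, 0.98, 0.197, -0.001]
contact_force: [-0.2, -0.3, -2.5]
gripper_width: 0.36
grasp_force: 50.1
```

```bash
python3 - <<'E'
from h import *
im,m=look({},'w12')
w=im.copy()
for d in imaging.cut_out('cork_place','wrist')[:1]:
    c=max(cv2.findContours(np.uint8(d['mask']),0,2)[0],key=len)[:,0]; (x,y),r=cv2.minEnclosingCircle(np.float32(plane(c,m,.01)*1000)); print(d['conf'],x,y,r,go((x/1000,y/1000,.0922)))
x,y=.457,.341
cv2.polylines(w,[np.int32(proj(np.c_[x+.055*np.cos(A),y+.055*np.sin(A),0*A+.01],m))],True,(255,0,0),1); cv2.imwrite('pics/w12.png',w[:,:,::-1])
print(go((x,y,.0922)))
E
```

```text
t 34.85 tcp [0.3769 0.3115 0.191 ] w 0.36 cam [0.445 0.34  0.333] axis [-0.27 -0.11 -0.96]
0.72 454.5522766113281 341.60809326171875 55.24637985229492 [ 8.37 -0.07  9.84]
[8.57 0.08 9.84]
```

View pics/w12.png

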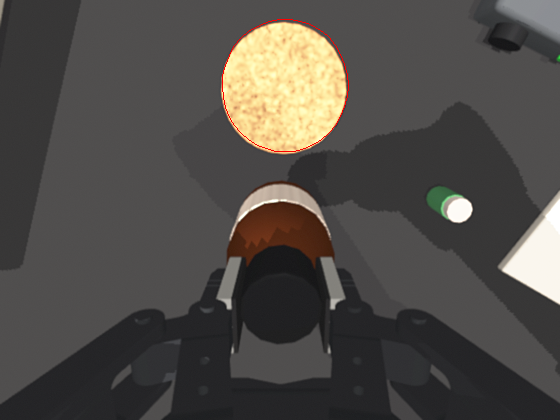

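The cork is at (284,87), and the fit gives (0.455, 0.341). The bottle hangs straight.

>>> drive_tool:
  series:
    - [2.2, 0, 0, 0, 1]
    - [2.8, 0, 0, 0, 1]
    - [2.4, 0, 1.5, 0, 1]
    - [1, 0, 2.5, 0, 1]
    - [0, 0, 2.5, 0, 1]
    - [0, 0, 2, 0, 1]
    - [0, 0, 0.9, 0, 1]
    - [0, 0, 0, 0, 1]

```text
t: 35.75
eef_pos: [0.4561, 0.3387, 0.096]
tool_rot: [0.001, 0.981, 0.194, -0.001]
contact_force: [0.3, -0.3, -3.0]
gripper_width: 0.356
grasp_force: 50.2
```

```bash
python3 - <<'E'
from h import *
o=readout.get_obs(); print(o['contact_force'],go((.455,.3415,.0922)))
E
```

```text
[ 0.33615252 -0.32985546 -2.99606659] [ 0.   -0.3   0.38]
```

>>> drive_tool:
  series:
    - [0, -0.3, 0.2, 0, 1]
    - [0, 0, 0.15, 0, 1]
    - [0, 0, 0, 0, -1]
    - [0, 0, 0, 0, -1]
    - [0, 0, 0, 0, -1]
    - [0, 0, 0, 0, -1]
    - [0, 0, -2, 0, -1]
    - [0, 0, -4.5, 0, -1]

```text
t: 36.55
eef_pos: [0.4536, 0.3414, 0.1564]
tool_rot: [0.002, 0.981, 0.195, -0.003]
contact_force: [1.3, 0.2, 1.0]
gripper_width: 1.003
grasp_force: 0.0
```

>>> drive_tool:
  series:
    - [0, 0, -4.5, 0, -1]
    - [0, 0, -4, 0, -1]
    - [-3, 0, -1, 0, -1]
    - [-3, 0, 0, 0, -1]
    - [-2, 0, 0, 0, -1]
    - [0, 0, 0, 0, -1]
    - [0, 0, 0, 0, -1]
    - [0, 0, 0, 0, -1]

```text
t: 37.35
eef_pos: [0.3824, 0.3131, 0.2539]
tool_rot: [-0.0, 0.981, 0.194, 0.0]
contact_force: [0.5, 0.1, -0.1]
gripper_width: 1.001
grasp_force: 0.0
```

```bash
python3 - <<'E'
from h import *
T={'jar':((.467,-.343),.045),'flask':((.6475,.163),.045),'bottle':((.455,.3415),.01),'beaker':((.64,-.166),.01)}
for n in('top','scene','wrist'):
    M=imaging.camera_model(n); im=imaging.read_camera(n)
    if n=='scene': cv2.imwrite('pics/end.png',im[:,:,::-1])
    for v,(x,z) in T.items():
        e=proj([[*x,z+.04]],M)[0]
        for d in imaging.cut_out(v+'_mid',n):
            if np.hypot(*(np.array(d['centre'])-e))<25: p,q=fit(v,[(d['mask'],M)],x,z); print(n,v,np.round(p,3),round(q,2),'off',np.round((p-x)*1000))
print(readout.get_obs()['t'],readout.get_obs()['contact_force'])
E
```

```text
top jar [ 0.469 -0.343] 0.83 off [2. 0.]
top flask [0.65  0.163] 0.93 off [2. 0.]
top bottle [0.458 0.344] 0.63 off [3. 2.]
top beaker [ 0.641 -0.167] 0.84 off [ 1. -1.]
scene jar [ 0.464 -0.345] 0.88 off [-3. -2.]
scene flask [0.644 0.161] 0.94 off [-4. -2.]
scene bottle [0.451 0.345] 0.9 off [-4.  4.]
wrist bottle [0.455 0.344] 0.94 off [-0.  3.]
38.1 [-0.2894142   0.75934926  0.88372759]
```

View pics/end.png

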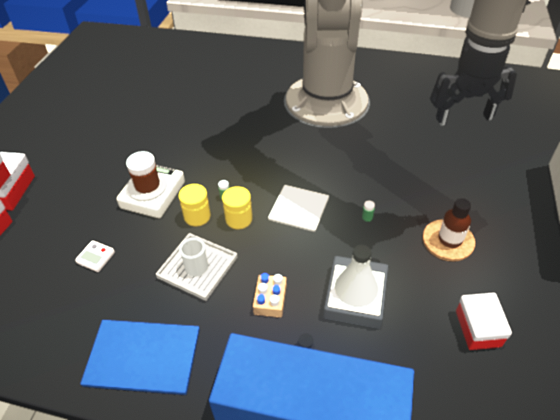

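The scene view shows the jar on the balance (144,172), the beaker in the tray (194,256), the flask on the stirrer (359,280) and the bottle on the cork (456,228). All stand upright within about 5 mm of their stations' centres, the tile is empty and the arm is clear.

```bash
python3 -c "
from station import hand_in
print(hand_in())"
```

```text
the job is handed in; nothing more can be done
None
```

I handed the job in at about 38 s of the 144 s: jar on the balance, flask on the stirrer, bottle on the cork and beaker in the tray, all upright, released and measured within about 6 mm of their stations' centres; the judge's result was not shown.

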